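# Pin down the swing bar of a drip press

## Task

Swing the green bar of the sloping drip press down into its front fork, then push the loose bent-handle pin from the uphill side right through both fork cheeks and the eye of the bar, so that its tip stands well out on the downhill side. Let go of the pin, and leave the bowl, the glass of peel and the petri dish where they are.

Things in the scene. Friction and masses are not known exactly. Their poses are not given: they have to be found in the camera images.
- press_bed: Tilted bed of the fixed grey press: steel tray 150 x 190 mm, rim 26 mm high, with a spout at its low end. Origin: middle of the tray's underside, 140 mm above the table. y runs uphill, 30 degrees above level; z stands square on the slope; x is level and points from the front fork (robot side) to the rear hinge, within 0.35 rad of straight ahead of the robot.
- fork_in (a point): Front fork: two upright grey cheeks 10 mm thick with round eyes, 38 mm outside, 18 mm hole; 20 mm apart; hole axis along the bed's y, at its x = -100, z = 62 mm. This point: hole centre on the outer face of the uphill cheek, where the pin goes in, moving along -y (axes as press_bed). The space uphill of it is free.
- fork_out (a point): Hole centre on the outer face of the front fork's downhill cheek, 40 mm downhill of fork_in, where the tip must come out (axes as press_bed).
- press_bar (a joint): Angle of the green bar about its rear hinge (point bar_hinge). 0: down on its stop, its eye in line with the fork holes; starts 0.35 to 0.7 rad open. The hinge is stiff: the bar stays where it is left and takes about 2 to 7 N, pushed down near the front. A black knob, 44 mm wide, stands on it 100 mm from the hinge, its top 49 mm over the bar's middle line.
- bar_hinge (a point): Middle of the rear hinge; its axis lies along the bed's y, at the bed's x = +100, z = 62 mm (axes as press_bed).
- bar_push (a point): Point on the flat top of the green bar, 150 mm from the hinge, between knob and eye; a good place to push. The bar is 32 mm wide and 16 mm thick here. The axes are the bar's own: they equal the bed's when the bar is down, its z is square to the top face.
- bar_eye (a point): Centre of the 18 mm hole in the round eye (14 mm thick, 38 mm outside) at the bar's front end, 200 mm from the hinge.
- drop_pin: Loose steel pin, 14 mm thick, 150 g, with a red handle bent square. Starts flat on the table, left of the press, its tip roughly to the right. Origin: on the shank's axis, 85 mm from the rounded tip, 35 mm from the handle's middle line: the place to grip. Tip along -y, handle 57 mm long along -x (robot side at the start), z up. Let go in the hole, its handle swings down.
- pin_tip (a point): Tip of the pin, on its axis (axes as drop_pin).
- steel_bowl: Steel bowl, 135 mm wide and 42 mm high, standing under the spout at the press's low end; origin at the middle of its underside.
- peel_jar: Open glass with carrot peel, 64 mm wide, 156 mm high, to the left of the press; origin at the middle of its underside.
- petri_1: Flat petri dish, 88 mm wide and 14 mm high, on the right in front of the bowl; origin at the middle of its underside.

How it is judged:
By the outcome, as a careful person would: the job done as asked, in the order asked, and still so for the second after the job is handed in, with the robot touching nothing.
It also fails if it takes over 56 s, if anything falls off the work surface, if the arm or the gripper's body presses on something with over 40 N, if the wrist force passes 120 N, or if a joint passes its speed limit or range.

## Robot

A 6-joint arm with a two-finger parallel gripper is mounted at the origin on a cart in front of the work surface, level with it; the furniture and walls round the work are solid. World frame = base frame: x ahead of the robot, y to its left, z up, the work surface at z = 0. Lengths are in m, angles in rad, forces in N, time in s.
With the tool pointing down it reaches from about 0.25 to 0.775 m from the base axis. Payload 4 kg.
Tool frame: the origin (TCP) lies at the very end of the fingers, on their centre line; the grasp point (between the pads) lies 19 mm behind it (robot.tcp_to_grasp is the distance from the TCP to the grasp point, in m); z points along the fingers, y is the line along which they close (so a half turn about z gives the same grasp; the last joint's range is limited). The gripper opens to 94 mm and grips with 3 to 60 N. Pads are 16 mm wide; open, the fingers measure 119 mm over their backs; the gripper's body (75 mm by 177 mm) begins 78 mm behind the grasp point.
Start: joints at [-1.32, 0.087, 1.371, -0, 1.684, -0.103], TCP at [0.191, -0.516, 0.206] pointing down, gripper open.
Joint ranges: [-3.1, 3.1], [-0.76, 2.03], [0.27, 2.55], [-1.08, 4.22], [0.17, 2.65], [-2.57, 2.57]. Speed limits (rad/s): [2.79, 2.79, 3.14, 3.14, 3.14, 3.14].

## Interface

Orientations are given as [roll, pitch, yaw] about the fixed x, y, z axes, in that order (R = Rz(yaw) Ry(pitch) Rx(roll)).
In Python, from bench import robot gives the robot as it stands.
- The arm moves only by the shell command python3 nudge.py 'ROWS'. ROWS is rows parted by semicolons, their numbers by spaces, 1 to 20 of them, each of 5 numbers: the finger opening in m, then dx, dy, dz in m, then a turn about the tool's z in rad; each row shifts and turns the commanded pose from where the row before left it, along the tool's axes as they then stand; what a row does not reach is not made up. A row lasts 1/12 s, in which the tool goes at most 0.0417 m and 0.125 rad, less where a joint would pass 70% of its speed; a pose out of reach is approached as far as the arm can. The fingers move at their own pace and stop on an object; the grip force is fixed at half the most. Time passes only in rows, so rows that do not move let the fingers close. It prints the time, the measured TCP pose, the force, the opening and the grip force at its end.
- robot.get_obs(): the state, without advancing time (a new reading comes with each control period).
- robot.snapshot(name): name is "scene" or "top" or "wrist"; returns a dict with "color" (420x560x3 uint8, blue, green, red), "fx", "fy", "cx", "cy" (pixels), "extrinsics" (4x4, takes a point from world to camera coordinates). Camera axes: x right, y down, z forward; pixel columns grow to the right and rows downward; lengths in m; the calibration is good to about 2 mm. The wrist camera is an equidistant fisheye: a pixel r from the principal point sees the ray r / f radians off the axis. A picture is of the moment at which its call begins. There is no depth.
- robot.close_job(): hands the job in; it is judged then, once.
The state is a dict: "time": time; "joint_positions": joint angles; "qvel": joint speeds; "joint_torque": joint torques, N m; "tool_pos": TCP position; "ee_rot": TCP orientation; "wrist_force": force on the tool from outside, world axes, zero at the start; "wrist_torque": the same for the moment, N m; "width": finger opening in m; "finger_force": force on a finger pad.
Only numpy, scipy, OpenCV 4.12 (cv2) and the standard library are available. Lean on these libraries where they do the work, as an engineer would, in place of code of your own. Each camera call takes 0.05 s, during which the arm holds its last target. There are 200 camera calls.

## Working session

There is one attempt and no reset: what is moved stays moved. The work goes in short steps, Python scripts to look and compute and a shell command to move; the robot and the scene stay as the last step left them, time stands still between calls to the robot, and variables do not carry over. Pictures are saved under pics/ and viewed, at most 10 in all, crops included, and the job is handed in when it is done.

```bash
ls; mkdir -p pics; python3 - <<'E'
from bench import robot
import cv2
for n in ("scene","top"):
    s=robot.snapshot(n); cv2.imwrite(f"pics/{n}0.png",cv2.resize(s["color"],(784,588),interpolation=cv2.INTER_CUBIC)); print(n,s["fx"],s["fy"],s["cx"],s["cy"]); print(s["extrinsics"])
print(robot.get_obs())
E
```

```text
bench.py
nudge.py
pics
scene 453.947642967045 453.947642967045 276.6270638989943 210.65034176797843
[[-0.88575284 -0.46407948  0.00849396  0.47055704]
 [-0.35055825  0.65686536 -0.66756034  0.24206716]
 [ 0.30422167 -0.59427109 -0.74450725  1.31069307]
 [ 0.          0.          0.          1.        ]]
top 543.038829130901 543.038829130901 276.52437902244674 207.29605970022106
[[ 0.00626462 -0.99996353  0.00580527  0.00772354]
 [-0.98742963 -0.00710278 -0.1578996   0.53968308]
 [ 0.15793508 -0.00474312 -0.98743811  1.34060789]
 [ 0.          0.          0.          1.        ]]
{'time': 0.1, 'joint_positions': array([-1.32006192e+00,  8.79074141e-02,  1.37208388e+00, -1.26202687e-05,
        1.68360949e+00, -1.03101959e-01]), 'qvel': array([-0.00078027, -0.00374831, -0.00496404, -0.00087152, -0.00100006,
       -0.00068393]), 'joint_torque': array([ 2.18010660e-03, -3.41252303e+01, -3.03302300e+01,  7.20419968e-02,
        3.04392341e-02, -9.91741967e-05]), 'tool_pos': array([ 0.19044225, -0.51545194,  0.20441661]), 'ee_rot': array([-3.13959390e+00, -1.94198704e-04,  3.53834768e-01]), 'wrist_force': array([-0.07740872,  0.39096908, -0.4228563 ]), 'wrist_torque': array([ 0.00207571, -0.04403483,  0.01486658]), 'finger_force': 0.0, 'width': 0.09380926807315175}
```
View pics/scene0.png

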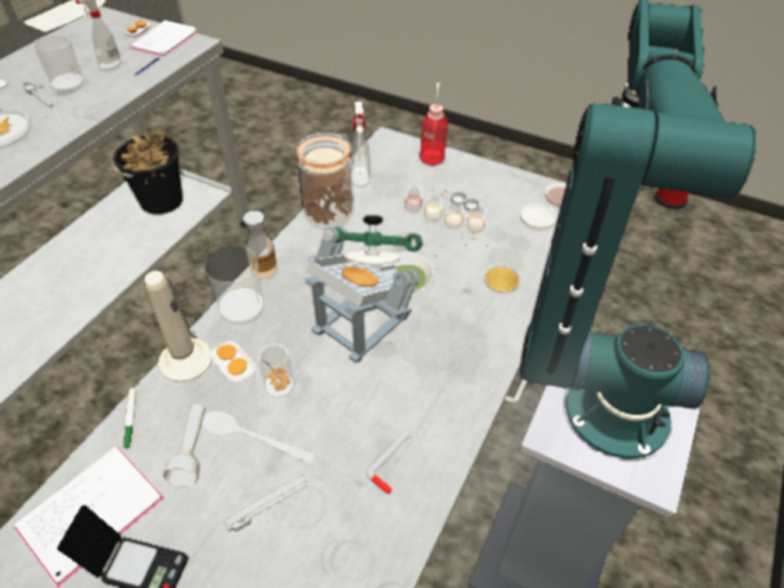

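View pics/top0.png

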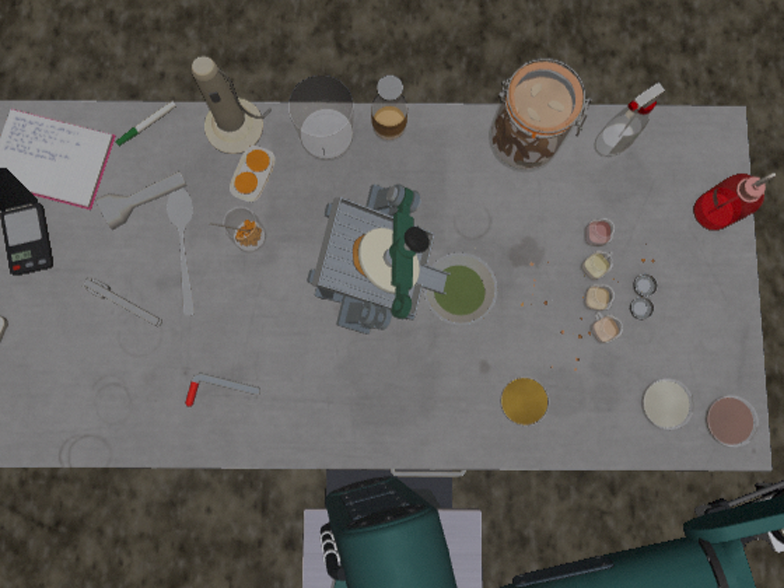

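The scene view shows the press with its bar raised at (375,240). The pin lies at (390,460), handle at (380,485). The top view shows the fork at (365,316), the hinge at (395,197), and the pin running from (260,390) to (192,385). Next I'll take enlarged crops.

```bash
python3 - <<'E'
from bench import robot
import cv2,numpy as np
def crop(n,x,y,w,h,k,g=10):
    c=robot.snapshot(n)["color"][y:y+h,x:x+w]
    c=cv2.resize(c,(w*k,h*k),interpolation=cv2.INTER_CUBIC)
    for i in range(0,w,g):
        cv2.line(c,(i*k,0),(i*k,4 if (x+i)%50 else 12),(0,0,255),1)
        if i%20==0: cv2.putText(c,str(x+i),(i*k,18),0,.35,(0,0,255),1)
    for i in range(0,h,g):
        cv2.line(c,(0,i*k),(4,i*k),(0,0,255),1)
        if i%20==0: cv2.putText(c,str(y+i),(4,i*k+4),0,.35,(0,0,255),1)
    return c
a=crop("top",210,125,133,120,6); cv2.imwrite("pics/tp.png",a[:600,:800])
b=crop("scene",210,150,100,110,4)
p=crop("top",125,260,70,40,5); q=crop("scene",250,300,60,60,5)
c=np.zeros((600,780,3),np.uint8); c[:440,:400]=b; c[:200,420:770]=p; c[220:520,420:720]=q
cv2.imwrite("pics/sp.png",c)
E
```

View pics/tp.png

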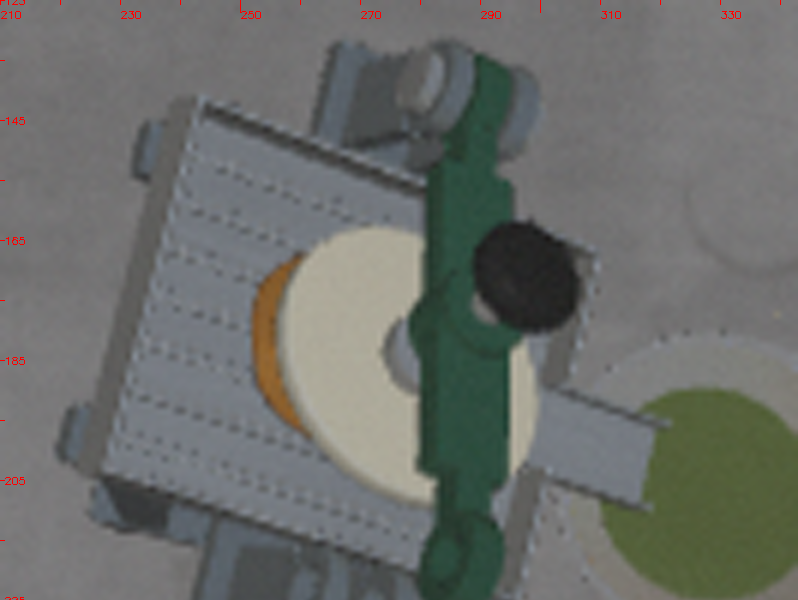

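View pics/sp.png

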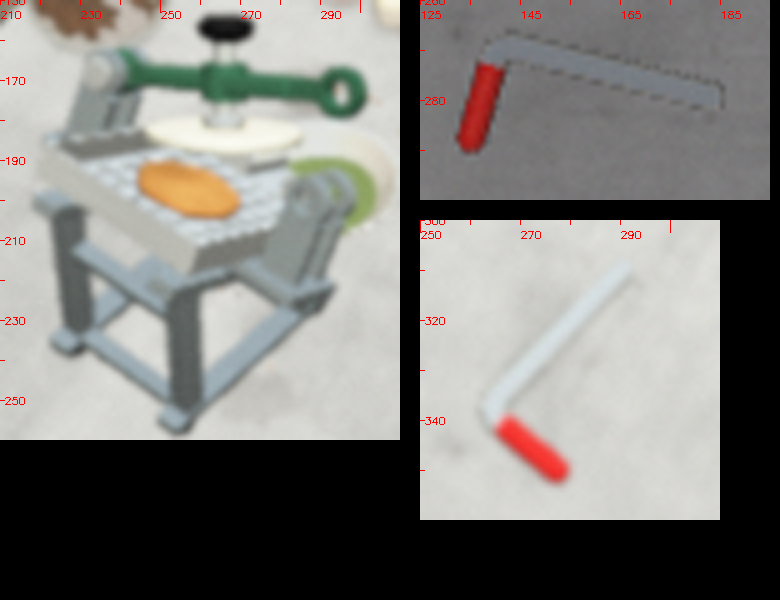

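The top crop gives these rim corners: uphill-rear (244,141.5), uphill-front (228,203) and downhill-rear (310,168). It also puts the eye at about (286.7,217.7) and the knob top at (297.8,171.2). In the scene view, the eye is at (295.5,172.8) and the knob at (266.5,156). The pin's tip is at top (185.2,279.4) / scene (291.6,309), with the handle end at top (135,289.6).

```bash
cat > h.py <<'E'
import numpy as np
from scipy.optimize import least_squares
from scipy.spatial.transform import Rotation as R
CAM={"scene":(453.947643,276.627064,210.650342,np.array([[-0.88575284,-0.46407948,0.00849396,0.47055704],[-0.35055825,0.65686536,-0.66756034,0.24206716],[0.30422167,-0.59427109,-0.74450725,1.31069307]])),
"top":(543.038829,276.524379,207.29606,np.array([[0.00626462,-0.99996353,0.00580527,0.00772354],[-0.98742963,-0.00710278,-0.1578996,0.53968308],[0.15793508,-0.00474312,-0.98743811,1.34060789]]))}
def proj(n,p):
    f,cx,cy,E=CAM[n]; c=E@np.append(p,1); return np.array([f*c[0]/c[2]+cx,f*c[1]/c[2]+cy])
def bedR(yaw): return R.from_euler('z',yaw).as_matrix()@R.from_euler('x',np.pi/6).as_matrix()
def bed(v,p): return np.array([v[0],v[1],.14])+bedR(v[2])@np.array(p)
def bar(v,r,h,y=0):  # r from hinge, h above mid line
    a=v[3]; return bed(v,[.1-r*np.cos(a)+h*np.sin(a),y,.062+r*np.sin(a)+h*np.cos(a)])
E
cat > fit.py <<'E'
from h import *
F=[("top",(244,141.5),lambda v:bed(v,[.075,.095,.026])),("top",(228,203.3),lambda v:bed(v,[-.075,.095,.026])),
("top",(310,168),lambda v:bed(v,[.075,-.095,.026])),
("top",(286.7,217.7),lambda v:bar(v,.2,0)),("scene",(295.5,172.8),lambda v:bar(v,.2,0)),
("top",(297.8,171.2),lambda v:bar(v,.1,.049)),("scene",(266.5,155.5),lambda v:bar(v,.1,.046))]
s=least_squares(lambda v:np.concatenate([proj(n,f(v))-u for n,u,f in F]),[.45,.05,-.2,.5],loss='soft_l1')
print(s.x); print(np.array([proj(n,f(s.x))-u for n,u,f in F]).round(1))
v=s.x
for k,p in dict(fin=[-.1,.02,.062],fout=[-.1,-.02,.062],hinge=[.1,0,.062]).items(): print(k,bed(v,p),proj("top",bed(v,p)),proj("scene",bed(v,p)))
print("push",bar(v,.15,.008),"eye",bar(v,.2,0))
def pin(v,p): return np.array([v[0],v[1],.007])+R.from_euler('z',v[2]).as_matrix()@np.array(p)
G=[("top",(185.2,279.4),[0,-.085,0]),("top",(135,290),[-.057,.035,0]),("scene",(291.6,309),[0,-.085,0]),("scene",(279,351),[-.057,.035,0]),("scene",(263.8,338),[0,.035,0]),("top",(139,268.5),[0,.035,0])]
s=least_squares(lambda v:np.concatenate([proj(n,pin(v,p))-u for n,u,p in G]),[.3,.3,0],loss='soft_l1')
print("pin",s.x,[ (proj(n,pin(s.x,p))-u).round(1) for n,u,p in G])
E
python3 fit.py
```

```text
[ 0.57670975  0.03898512 -0.23304941  0.39123738]
[[-0.8 -0.6]
 [-1.3  0.6]
 [ 0.6 -0.7]
 [-0.4  2. ]
 [ 0.2  0.4]
 [ 2.3 -1.1]
 [ 0.4 -1. ]]
fin [0.47625387 0.04876998 0.20369358] [260.0343019  223.79854308] [286.52918299 200.3853483 ]
fout [0.46825368 0.01506543 0.18369358] [275.05282954 228.52403669] [294.11537361 198.56285959]
hinge [ 0.66684711 -0.01427141  0.19369358] [288.33805158 142.6956586 ] [239.78101088 167.69545075]
push [ 0.5274392  -0.0143763   0.24963482] eye [ 0.47815094 -0.00867483  0.25974232]
pin [ 0.37595149  0.32597906 -0.22816284] [array([0.2, 0.1]), array([-1. ,  0.4]), array([-0. , -1.1]), array([0.2, 0.5]), array([-0.9,  0.1]), array([1.1, 0. ])]
```

```bash
cat >> h.py <<'E'
V=np.array([0.57670975,0.03898512,-0.23304941,0.39123738])
def go(*targets):
    """print tool-axis displacement between successive targets, starting from measured TCP"""
    from bench import robot
    o=robot.get_obs(); p=o["tool_pos"]; y=o["ee_rot"][2]; Rt=R.from_euler('xyz',o["ee_rot"]).as_matrix()
    print("tcp",p.round(4),"rot",o["ee_rot"].round(4),"t",round(o["time"],2))
    for t in targets:
        d=Rt.T@(np.array(t)-p); print("->",np.round(t,4),"tool d",d.round(4),"rows>=",np.ceil(np.linalg.norm(d)/.0417)); p=np.array(t)
E
python3 nudge.py '0 0 0 -0.02 -0.123;0 0 0 -0.02 -0.123;0 0 0 -0.02 -0.123;0 0 0 -0.02 -0.123;0 0 0 -0.02 -0.123;0 0 0 -0.02 -0.123;0 0 0 -0.02 -0.123;0 0 0 0 -0.124;0 0 0 0 0'
python3 - <<'E'
from h import *
v=V.copy(); c=lambda a,h:bar(np.r_[v[:3],a],.15,h,-.009)
go(c(.39,.06),c(.39,.02),c(.26,.012),c(.13,.010),c(0,.008),c(-.03,.008))
E
```

```text
time: 1.05
tool_pos: [0.1907, -0.5164, 0.3474]
ee_rot: [3.14, 0.003, 1.341]
wrist_force: [-0.3, -0.5, 0.1]
width: 0.0376
finger_force: 0.0
tcp [ 0.1907 -0.5164  0.3474] rot [3.1399 0.0032 1.3407] t 1.05
-> [ 0.5393 -0.0498  0.2866] tool d [0.534  0.2329 0.0594] rows>= 15.0
-> [ 0.5287 -0.0283  0.2546] tool d [ 0.0186 -0.0152  0.032 ] rows>= 1.0
-> [ 0.5212 -0.0135  0.2326] tool d [ 0.0128 -0.0107  0.0219] rows>= 1.0
-> [ 0.5182 -0.0021  0.2146] tool d [ 0.0105 -0.0056  0.018 ] rows>= 1.0
-> [0.5182 0.0089 0.1961] tool d [ 0.0107 -0.0026  0.0185] rows>= 1.0
-> [0.5185 0.0111 0.1922] tool d [ 0.0023 -0.0002  0.0039] rows>= 1.0
```

```bash
python3 nudge.py '0 0.0334 0.0146 0 0;0 0.0334 0.0146 0 0;0 0.0334 0.0146 0 0;0 0.0334 0.0146 0 0;0 0.0334 0.0146 0 0;0 0.0334 0.0146 0 0;0 0.0334 0.0146 0 0;0 0.0334 0.0146 0 0;0 0.0334 0.0146 0.005 0;0 0.0334 0.0146 0.005 0;0 0.0334 0.0146 0.01 0;0 0.0334 0.0146 0.01 0;0 0.0334 0.0146 0.01 0;0 0.0334 0.0146 0.01 0;0 0.0334 0.0146 0.01 0;0 0.0334 0.0146 0 0;0 0 0 0 0;0 0 0 0 0'
python3 - <<'E'
from h import *
from bench import robot
import cv2
v=V.copy(); c=lambda a,h:bar(np.r_[v[:3],a],.15,h,-.009)
go(c(.39,.06),c(.39,.02),c(.26,.012),c(.13,.010),c(0,.008),c(-.03,.008))
a=robot.snapshot("top")["color"][100:250,200:360];b=robot.snapshot("scene")["color"][120:270,200:330]
w=robot.snapshot("wrist"); print({k:w[k] for k in w if k!="color"})
z=np.zeros((600,800,3),np.uint8); z[:300,:320]=cv2.resize(a,None,fx=2,fy=2); z[300:,:260]=cv2.resize(b,None,fx=2,fy=2); z[:420,320:]=w["color"][:,40:520]
cv2.imwrite("pics/m1.png",z)
E
```

```text
time: 2.55
tool_pos: [0.5408, -0.0481, 0.2835]
ee_rot: [-3.138, 0.001, 1.34]
wrist_force: [0.1, -1.1, 0.4]
width: 0.0007
finger_force: 0.0
tcp [ 0.5408 -0.0481  0.2835] rot [-3.1380e+00  5.0000e-04  1.3396e+00] t 2.55
-> [ 0.5393 -0.0498  0.2866] tool d [-0.0021 -0.0011 -0.0031] rows>= 1.0
-> [ 0.5287 -0.0283  0.2546] tool d [ 0.0185 -0.0151  0.0321] rows>= 1.0
-> [ 0.5212 -0.0135  0.2326] tool d [ 0.0127 -0.0106  0.022 ] rows>= 1.0
-> [ 0.5182 -0.0021  0.2146] tool d [ 0.0104 -0.0055  0.018 ] rows>= 1.0
-> [0.5182 0.0089 0.1961] tool d [ 0.0107 -0.0025  0.0185] rows>= 1.0
-> [0.5185 0.0111 0.1922] tool d [ 0.0023 -0.0002  0.0039] rows>= 1.0
{'fx': 325.19226210127806, 'fy': 325.19226210127806, 'cx': 278.20175886136764, 'cy': 208.2346688110392, 'extrinsics': array([[ 0.97285126, -0.23142547, -0.00163534, -0.5374036 ],
       [-0.22197076, -0.93505924,  0.27639319,  0.02295541],
       [-0.06549356, -0.26852646, -0.96104325,  0.49060022],
       [ 0.        ,  0.        ,  0.        ,  1.        ]])}
```

View pics/m1.png

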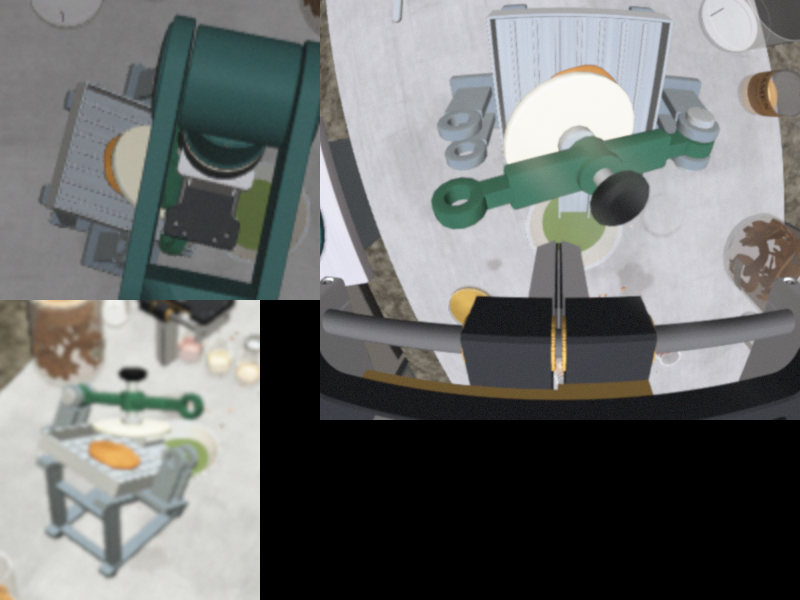

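The wrist view shows the press clearly. In raw pixels the fork holes are at about (182,123) and (187,152), the bar eye at (180,202), and the tray's uphill rim corners at (211,11) and (390,14). I'll refine the fit with these.

```bash
cat >> h.py <<'E'
WE=np.array([[0.97285126,-0.23142547,-0.00163534,-0.5374036],[-0.22197076,-0.93505924,0.27639319,0.02295541],[-0.06549356,-0.26852646,-0.96104325,0.49060022]])
def projw(p,E=WE,f=325.192262,cx=278.201759,cy=208.234669):
    c=E[:3]@np.append(p,1); h=np.hypot(c[0],c[1]); r=f*np.arctan2(h,c[2]); return np.array([cx+r*c[0]/h,cy+r*c[1]/h])
E
cat > fit2.py <<'E'
from h import *
exec(open("fit.py").read().split("s=least")[0].split("\n",1)[1])
W=[((182,123),lambda v:bed(v,[-.1,.02,.062])),((187,152),lambda v:bed(v,[-.1,-.01,.062])),((180,202),lambda v:bar(v,.2,0,0)),((211,11),lambda v:bed(v,[-.075,.095,.026])),((390,14),lambda v:bed(v,[.075,.095,.026]))]
W2=W
def res(v): return np.concatenate([proj(n,f(v))-u for n,u,f in F]+[projw(f(v))-u for u,f in W])
s=least_squares(res,V,loss='soft_l1'); print(s.x,res(s.x).reshape(-1,2).round(1))
s=least_squares(lambda v:res(v)[14:],V); print("wrist only",s.x,res(s.x)[14:].reshape(-1,2).round(1))
E
python3 fit2.py
```

```text
[ 0.58063381  0.03917642 -0.20100151  0.36992063] [[-2.1 -1.6]
 [-0.6  0.1]
 [-0.1 -3.7]
 [-0.1  0.3]
 [-1.1  0.6]
 [ 1.5 -3.1]
 [-1.4 -0.9]
 [-3.4 -0.5]
 [-1.3 -0.3]
 [ 1.1 -0.4]
 [-7.9  8.4]
 [ 0.9  3.9]]
wrist only [ 0.58272912  0.04082884 -0.20472335  0.38509187] [[-1.7 -3.5]
 [ 0.2 -3.1]
 [ 3.5 -1. ]
 [-5.5  5.5]
 [ 3.   2.1]]
```

```bash
python3 - <<'E'
from bench import robot
import cv2
w=robot.snapshot("wrist")["color"]; x,y,W,H,k=150,0,266,200,3
c=cv2.resize(w[y:y+H,x:x+W],(W*k,H*k),interpolation=cv2.INTER_CUBIC)
for i in range(0,W,20): cv2.line(c,(i*k,0),(i*k,5),(0,0,255),1); cv2.putText(c,str(x+i),(i*k,15),0,.35,(0,0,255),1)
for i in range(0,H,20): cv2.line(c,(0,i*k),(5,i*k),(0,0,255),1); cv2.putText(c,str(y+i),(5,i*k+4),0,.35,(0,0,255),1)
cv2.imwrite("pics/w2.png",c)
E
```

```text
(no output)
```

View pics/w2.png

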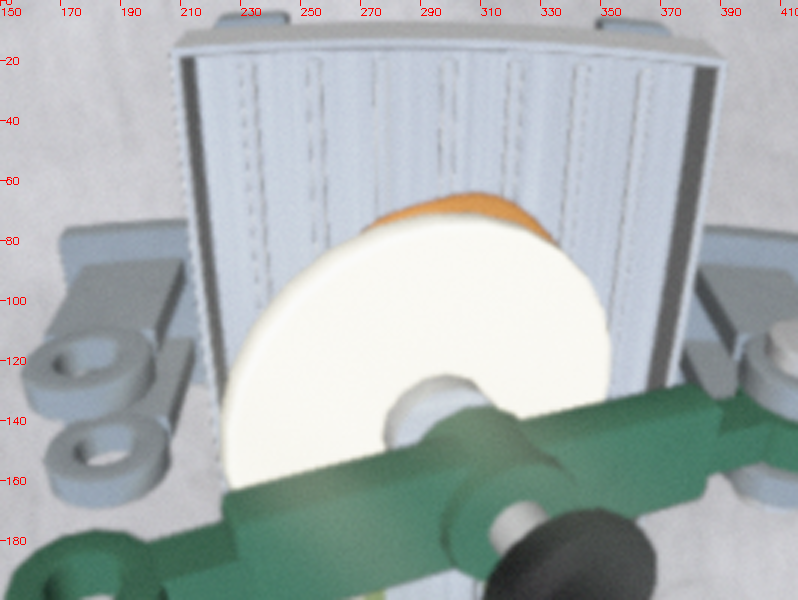

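```bash
sed -i 's/^W2=W/W=[((179.6,121.6),lambda v:bed(v,[-.1,.02,.062])),((185.7,150),lambda v:bed(v,[-.1,-.01,.062])),((179.5,199),lambda v:bar(v,.2,0,.007)),((208,18.3),lambda v:bed(v,[-.075,.095,.026])),((390.7,21.7),lambda v:bed(v,[.075,.095,.026])),((212.3,12.3),lambda v:bed(v,[-.075,.095,0])),((384.3,15),lambda v:bed(v,[.075,.095,0]))]/' fit2.py; python3 fit2.py
```

```text
[ 0.58097763  0.03759725 -0.22452373  0.39304524] [[-0.5 -2.3]
 [-0.5 -0.9]
 [ 1.  -2.8]
 [ 0.8 -0.2]
 [-1.  -0.8]
 [ 2.9 -3.4]
 [-0.9 -1.9]
 [-0.7 -0.2]
 [-0.3  0.7]
 [-0.9 -1.2]
 [-2.1  0.5]
 [ 3.   0.1]
 [-0.6 -0. ]
 [ 0.3 -0.1]]
wrist only [ 0.58120861  0.03778543 -0.22325388  0.40039422] [[-0.5 -0.3]
 [-0.1  0.6]
 [-0.2  0. ]
 [-2.   0.3]
 [ 3.1 -0.2]
 [-0.5 -0.2]
 [ 0.4 -0.4]]
```

```bash
sed -i 's/^V=.*/V=np.array([.5811,.0377,-.2235,.396])/' h.py; python3 - <<'E'
from h import *
v=V.copy(); c=lambda a,h:bar(np.r_[v[:3],a],.15,h,-.009)
go(c(.39,.02),c(.26,.012),c(.13,.010),c(0,.008),c(-.03,.008))
E
```

```text
tcp [ 0.5402 -0.0507  0.2857] rot [3.1412e+00 5.0000e-04 1.3360e+00] t 2.75
-> [ 0.5338 -0.0301  0.2546] tool d [ 0.0186 -0.0111  0.0311] rows>= 1.0
-> [ 0.5261 -0.0153  0.2326] tool d [ 0.0126 -0.0109  0.022 ] rows>= 1.0
-> [ 0.523  -0.0039  0.2146] tool d [ 0.0103 -0.0057  0.018 ] rows>= 1.0
-> [0.5229 0.0071 0.1961] tool d [ 0.0107 -0.0027  0.0185] rows>= 1.0
-> [0.5232 0.0093 0.1922] tool d [ 0.0023 -0.0002  0.0039] rows>= 1.0
```

```bash
python3 nudge.py '0 0.0186 -0.011 0.0311 0;0 0.0042 -0.0036 0.0073 0;0 0.0042 -0.0036 0.0073 0;0 0.0042 -0.0036 0.0073 0;0 0.0034 -0.0019 0.006 0;0 0.0034 -0.0019 0.006 0;0 0.0034 -0.0019 0.006 0;0 0.0036 -0.0009 0.0062 0;0 0.0036 -0.0009 0.0062 0;0 0.0036 -0.0009 0.0062 0;0 0 0 0 0;0 0 0 0 0'
```

```text
time: 3.75
tool_pos: [0.524, 0.0061, 0.199]
ee_rot: [3.137, 0.004, 1.338]
wrist_force: [-3.1, -8.3, 13.3]
width: 0.0004
finger_force: 7.3
```

```bash
python3 nudge.py '0 0.001 0 0.002 0;0 0 0 0 0;0 0 0 0 0'; python3 nudge.py '0 -0.02 0 -0.035 0;0 -0.02 0 -0.035 0;0 -0.02 0 -0.035 0;0 0 0 0 0;0 0 0 0 0;0 0 0 0 0'
python3 - <<'E'
from bench import robot
import cv2
from h import *
s=robot.snapshot("wrist"); w=s["color"]; np.save("E1.npy",s["extrinsics"]); x,y,W,H,k=110,60,200,150,4
c=cv2.resize(w[y:y+H,x:x+W],(W*k,H*k),interpolation=cv2.INTER_CUBIC)
for i in range(0,W,10): cv2.line(c,(i*k,0),(i*k,5),(0,0,255),1); cv2.putText(c,str(x+i),(i*k,15),0,.35,(0,0,255),1)
for i in range(0,H,10): cv2.line(c,(0,i*k),(5,i*k),(0,0,255),1); cv2.putText(c,str(y+i),(5,i*k+4),0,.35,(0,0,255),1)
cv2.imwrite("pics/w3.png",c); print(s["extrinsics"])
for p in ([-.1,.02,.062],[-.1,-.01,.062],[-.1,.007,.062],[-.075,.095,.026],[-.075,.095,0]): print(p,projw(bed(V,p),s["extrinsics"]))
E
```

```text
time: 4.0
tool_pos: [0.5241, 0.0062, 0.1987]
ee_rot: [3.135, 0.006, 1.337]
wrist_force: [-6.0, -10.3, 16.7]
width: 0.0003
finger_force: 10.3
time: 4.5
tool_pos: [0.5098, -0.048, 0.2975]
ee_rot: [-3.14, -0.002, 1.34]
wrist_force: [0.2, -0.2, 0.3]
width: 0.0004
finger_force: 0.0
[[ 0.97352467 -0.22856882 -0.00245384 -0.50722073]
 [-0.21917673 -0.93646183  0.27386275  0.01384723]
 [-0.06489441 -0.26607432 -0.96176565  0.50118777]
 [ 0.          0.          0.          1.        ]]
[-0.1, 0.02, 0.062] [217.93394558 113.68083897]
[-0.1, -0.01, 0.062] [221.81907504 142.79019266]
[-0.1, 0.007, 0.062] [219.63771781 126.68665754]
[-0.075, 0.095, 0.026] [246.20974142  15.42986035]
[-0.075, 0.095, 0] [248.70954277   9.70470109]
```

View pics/w3.png

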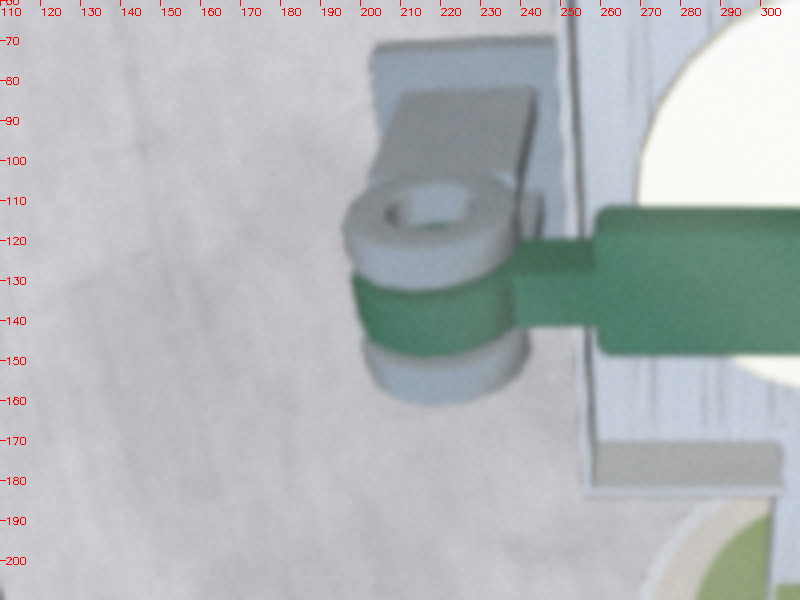

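The bar is down between the cheeks. The uphill ring's centre is at (217.7,113.5) and the model predicts (217.9,113.7), so the bed pose is good. Next is the pin.

```bash
python3 - <<'E'
from h import *
go([.376,.326,.2975],[.376,.326,.13])
E
```

```text
tcp [ 0.5094 -0.0479  0.2966] rot [-3.1377e+00 -1.4000e-03  1.3402e+00] t 4.55
-> [0.376  0.326  0.2975] tool d [ 0.3335 -0.2153  0.0004] rows>= 10.0
-> [0.376 0.326 0.13 ] tool d [-0.0002  0.0006  0.1675] rows>= 5.0
```

```bash
python3 nudge.py '0.06 0.0334 -0.0215 0 0;0.06 0.0334 -0.0215 0 0;0.06 0.0334 -0.0215 0 0;0.06 0.0334 -0.0215 0 0;0.06 0.0334 -0.0215 0 0;0.06 0.0334 -0.0215 0 0;0.06 0.0334 -0.0215 0.01 0;0.06 0.0334 -0.0215 0.01 0;0.06 0.0334 -0.0215 0.02 0;0.06 0.0334 -0.0215 0.02 0;0.06 0 0 0.03 0;0.06 0 0 0.03 0;0.06 0 0 0.03 0;0.06 0 0 0.02 0;0.06 0 0 0 0;0.06 0 0 0 0'
python3 - <<'E'
from bench import robot
import cv2
from h import *
s=robot.snapshot("wrist"); w=s["color"]; E=s["extrinsics"]; print(E.tolist())
w=cv2.resize(w,(784,588),interpolation=cv2.INTER_CUBIC)
for i in range(0,560,20): cv2.putText(w,str(i),(int(i*1.4),10),0,.3,(0,0,255),1)
for i in range(0,420,20): cv2.putText(w,str(i),(0,int(i*1.4)+3),0,.3,(0,0,255),1)
cv2.imwrite("pics/w4.png",w)
go()
E
```

```text
time: 5.88
tool_pos: [0.3768, 0.3201, 0.1285]
ee_rot: [-3.137, 0.004, 1.34]
wrist_force: [0.1, 0.0, 0.5]
width: 0.0601
finger_force: 0.0
[[0.973552385300841, -0.2284006847679017, -0.005374036899515281, -0.2936624419460831], [-0.21781593643040545, -0.9350188926826608, 0.2798140242436701, 0.3740072663819974], [-0.06893454077593697, -0.2712430598633727, -0.9600391823066213, 0.43095276839514146], [0.0, 0.0, 0.0, 1.0]]
tcp [0.3782 0.3208 0.1307] rot [-3.1399e+00  1.1000e-03  1.3398e+00] t 5.93
```

View pics/w4.png

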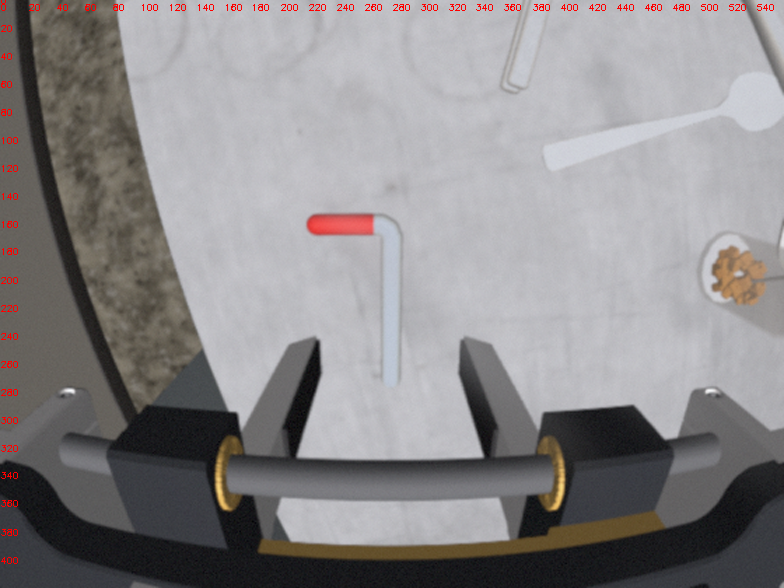

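The pin's tip is at (279.3,275.7), its elbow axis at (279.5,160), and its handle end at (219.3,160).

```bash
python3 - <<'E'
from h import *
E=np.array([[0.973552385300841,-0.2284006847679017,-0.005374036899515281,-0.2936624419460831],[-0.21781593643040545,-0.9350188926826608,0.2798140242436701,0.3740072663819974],[-0.06893454077593697,-0.2712430598633727,-0.9600391823066213,0.43095276839514146]])
def pin(v,p): return np.array([v[0],v[1],.007])+R.from_euler('z',v[2]).as_matrix()@np.array(p)
G=[((279.3,275.5),[0,-.085,0]),((279.5,160),[0,.035,0]),((219.3,160),[-.057,.035,0])]
r=lambda v:np.concatenate([projw(pin(v,p),E)-u for u,p in G])
s=least_squares(r,[.376,.326,-.228]); v=s.x; print(v,r(v).round(1))
go([v[0],v[1],.04],[v[0],v[1],.003])
E
```

```text
[ 0.37950546  0.32590794 -0.2332013 ] [-0.   0.2  0.2 -0.2 -0.2  0.1]
tcp [0.3782 0.3208 0.1307] rot [-3.1399e+00  1.1000e-03  1.3398e+00] t 5.93
-> [0.3795 0.3259 0.04  ] tool d [0.0054 0.0003 0.0907] rows>= 3.0
-> [0.3795 0.3259 0.003 ] tool d [0.     0.0001 0.037 ] rows>= 1.0
```

```bash
python3 nudge.py '0.06 0.0134 0.0003 0.03 0;0.06 0 0 0.035 0;0.06 0 0 0.03 0;0.06 0 0 0.02 0;0.06 0 0 0.0125 0;0.06 0 0 0 0;0.03 0 0 0 0;0 0 0 0 0;0 0 0 0 0;0 0 0 0 0;0 0 0 0 0;0 0 0 0 0'
```

```text
time: 6.93
tool_pos: [0.3828, 0.3337, 0.0046]
ee_rot: [3.141, -0.001, 1.339]
wrist_force: [-0.4, 0.5, -0.6]
width: 0.0235
finger_force: 0.0
```

```bash
python3 nudge.py '0 0 0 0 0;0 0 0 0 0;0 0 0 0 0;0 0 0 0 0'
python3 - <<'E'
from h import *
for u in [(178.6,168),(170,160)]:
    print("jar",least_squares(lambda p:proj("top",[p[0],p[1],0])-u,[.6,.2]).x, least_squares(lambda p:proj("top",[p[0],p[1],.156])-u,[.6,.2]).x)
v=V
for p in [[0,.095,0],[-.05,.095,0],[-.075,.095,0],[-.1,.09,0],[-.1,.02,.062],[-.1,.113,.062]]: print(p,bed(v,p))
go([.3828,.3337,.25])
E
```

```text
time: 7.27
tool_pos: [0.3822, 0.3336, 0.0041]
ee_rot: [-3.141, -0.0, 1.339]
wrist_force: [-1.7, 0.3, 3.3]
width: 0.0131
finger_force: 30.0
jar [0.65027571 0.27184181] [0.61383122 0.24372663]
jar [0.67191146 0.29546352] [0.63307143 0.2647329 ]
[0, 0.095, 0] [0.59933518 0.11792611 0.1875    ]
[-0.05, 0.095, 0] [0.5505788 0.1290083 0.1875   ]
[-0.075, 0.095, 0] [0.52620061 0.1345494  0.1875    ]
[-0.1, 0.09, 0] [0.50086267 0.13586807 0.185     ]
[-0.1, 0.02, 0.062] [0.48055526 0.04652514 0.20369358]
[-0.1, 0.113, 0.062] [0.49840654 0.12506228 0.25019358]
tcp [0.3822 0.3336 0.0041] rot [-3.1412e+00 -1.0000e-04  1.3387e+00] t 7.27
-> [0.3828 0.3337 0.25  ] tool d [ 2.000e-04  4.000e-04 -2.459e-01] rows>= 6.0
```

```bash
python3 nudge.py '0 0 0 -0.02 0;0 0 0 -0.035 0;0 0 0 -0.04 0;0 0 0 -0.04 0;0 0 0 -0.03 0;0 0 0 0 0;0 0 0 0 0'
python3 - <<'E'
from h import *
e=np.array([.2216,.9751]); ed=np.array([.5798,.1223])
P=lambda d,z:[*(ed+e*d),z]
go(P(.102,.169),P(.048,.136),P(.042,.166),P(.036,.196))
E
```

```text
time: 7.85
tool_pos: [0.3835, 0.334, 0.1706]
ee_rot: [3.138, -0.003, 1.339]
wrist_force: [-0.2, -0.5, -2.0]
width: 0.013
finger_force: 30.0
tcp [0.3835 0.334  0.1706] rot [ 3.1383e+00 -3.0000e-03  1.3387e+00] t 7.85
-> [0.6024 0.2218 0.169 ] tool d [-0.0589  0.2388  0.0022] rows>= 6.0
-> [0.5904 0.1691 0.136 ] tool d [-0.0541  0.0004  0.0328] rows>= 2.0
-> [0.5891 0.1633 0.166 ] tool d [-0.0059  0.0002 -0.03  ] rows>= 1.0
-> [0.5878 0.1574 0.196 ] tool d [-0.0059  0.0002 -0.03  ] rows>= 1.0
```

```bash
python3 nudge.py '0 -0.0084 0.0341 0 -0.009;0 -0.0084 0.0341 0 0;0 -0.0084 0.0341 0 0;0 -0.0084 0.0341 0 0;0 -0.0084 0.0341 0 0;0 -0.0084 0.0341 0 0;0 -0.0084 0.0341 0.002 0;0 0 0 0 0;0 0 0 0 0'
python3 - <<'E'
from h import *
from bench import robot
import cv2
e=np.array([.2216,.9751]); ed=np.array([.5798,.1223])
P=lambda d,z:[*(ed+e*d),z]
go(P(.102,.169),P(.048,.136),P(.042,.166),P(.036,.196))
w=robot.snapshot("wrist")["color"]; b=robot.snapshot("scene")["color"][140:290,170:330]
z=np.zeros((600,800,3),np.uint8); z[:315,:420]=cv2.resize(w,(420,315)); z[:,420:]=0; z[150:600,320:]=cv2.resize(b,(480,450),interpolation=cv2.INTER_CUBIC); z[:315,:420]=cv2.resize(w,(420,315))
cv2.imwrite("pics/m2.png",z)
E
```

```text
time: 8.6
tool_pos: [0.6016, 0.2212, 0.1616]
ee_rot: [-3.134, 0.004, 1.345]
wrist_force: [-0.5, 0.5, -1.7]
width: 0.0133
finger_force: 30.0
tcp [0.6016 0.2212 0.1616] rot [-3.1343  0.004   1.3449] t 8.6
-> [0.6024 0.2218 0.169 ] tool d [ 0.0007  0.0006 -0.0074] rows>= 1.0
-> [0.5904 0.1691 0.136 ] tool d [-0.0539  0.0004  0.0332] rows>= 2.0
-> [0.5891 0.1633 0.166 ] tool d [-0.0061 -0.0002 -0.03  ] rows>= 1.0
-> [0.5878 0.1574 0.196 ] tool d [-0.0061 -0.0002 -0.03  ] rows>= 1.0
```

View pics/m2.png

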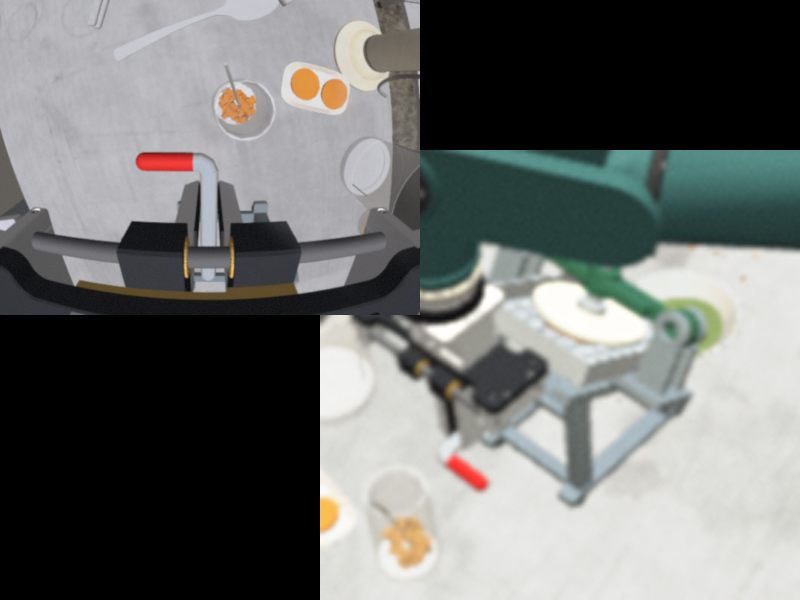

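The pin is held level, with its handle toward the robot and clear of the jar. I'll slide its tip under the tray's uphill edge and lift, so the sloping underside tilts it.

```bash
python3 nudge.py '0 -0.018 0 0.011 0;0 -0.018 0 0.011 0;0 -0.018 0 0.008 0;0 0 0 0 0;0 0 0 0 0'; python3 nudge.py '0 -0.001 0 -0.006 0;0 -0.001 0 -0.006 0;0 -0.001 0 -0.006 0;0 -0.001 0 -0.006 0;0 -0.001 0 -0.006 0;0 0 0 0 0'; python3 nudge.py '0 -0.0012 0 -0.006 0;0 -0.0014 0 -0.006 0;0 -0.0014 0 -0.006 0;0 0 0 0 0;0 0 0 0 0'
```

```text
time: 9.12
tool_pos: [0.5884, 0.1709, 0.1362]
ee_rot: [-3.14, 0.0, 1.348]
wrist_force: [0.7, 0.5, -1.9]
width: 0.013
finger_force: 30.0
time: 9.62
tool_pos: [0.5898, 0.1663, 0.169]
ee_rot: [3.139, -0.002, 1.348]
wrist_force: [0.3, 2.5, -1.9]
width: 0.0131
finger_force: 30.0
time: 10.03
tool_pos: [0.5885, 0.1612, 0.1856]
ee_rot: [3.14, -0.0, 1.347]
wrist_force: [0.4, 0.7, -2.4]
width: 0.0131
finger_force: 30.0
```

```bash
python3 nudge.py '0 -0.0015 0 -0.005 0;0 -0.0015 0 -0.005 0;0 0 0 0 0;0 0 0 0 0'; python3 nudge.py '0 0 0 -0.003 0;0 0 0 -0.003 0;0 0 0 0 0;0 0 0 0 0'
python3 - <<'E'
from bench import robot
import cv2
from h import *
w=robot.snapshot("wrist"); np.save("E5.npy",w["extrinsics"]); c=cv2.resize(w["color"][150:400,180:400],None,fx=2.4,fy=2.4,interpolation=cv2.INTER_CUBIC); cv2.imwrite("pics/w5.png",c)
go()
E
```

```text
time: 10.37
tool_pos: [0.5877, 0.1585, 0.1955]
ee_rot: [3.14, -0.0, 1.348]
wrist_force: [-0.4, -0.2, -2.1]
width: 0.0129
finger_force: 30.0
time: 10.7
tool_pos: [0.5875, 0.1589, 0.201]
ee_rot: [3.142, -0.0, 1.348]
wrist_force: [0.3, 0.6, -2.2]
width: 0.0128
finger_force: 30.0
tcp [0.5875 0.1589 0.2009] rot [ 3.1416e+00 -2.0000e-04  1.3480e+00] t 10.75
```

View pics/w5.png

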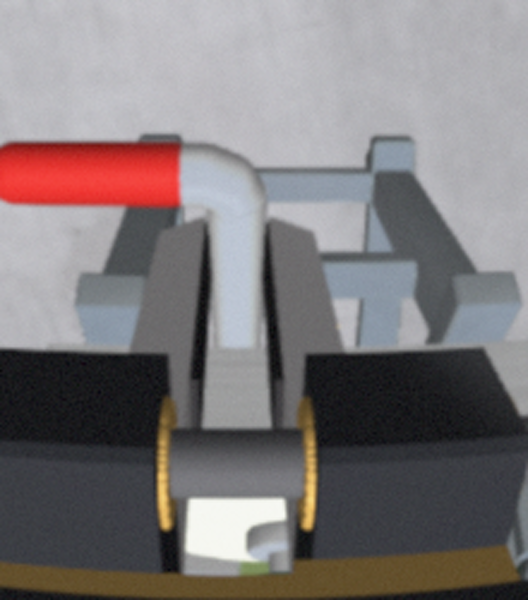

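The handle is clearly raised and the shank runs under the tray edge, with the handle's midline at raw row 222. I'll work out the tilt from that.

```bash
python3 - <<'E'
from h import *
E=np.load("E5.npy"); g=np.array([.5875,.1589,.204]); e=np.array([.2216,.9751,0])
for d in range(0,46,5):
    t=np.radians(d); L=.027
    print(d,projw(g+L*(e*np.cos(t)+np.array([0,0,np.sin(t)])),E).round(1))
E0=np.array([[0.973552385300841,-0.2284006847679017,-0.005374036899515281,-0.2936624419460831],[-0.21781593643040545,-0.9350188926826608,0.2798140242436701,0.3740072663819974],[-0.06893454077593697,-0.2712430598633727,-0.9600391823066213,0.43095276839514146]])
# camera in tool frame check
E

```

```text
0 [277.1 214.2]
5 [277.1 215.6]
10 [277.1 217.4]
15 [277.  219.6]
20 [277.  222.1]
25 [277. 225.]
30 [277.  228.2]
35 [277.  231.7]
40 [277.  235.5]
45 [277.  239.6]
```

```bash
cat > tilt.py <<'E'
from h import *
import cv2
from bench import robot
def red(c):
    h=cv2.cvtColor(c,cv2.COLOR_BGR2HSV); m=((h[...,1]>170)&(h[...,2]>120)&((h[...,0]<6)|(h[...,0]>174))).astype(np.uint8)
    n,l,st,ce=cv2.connectedComponentsWithStats(m); i=1+np.argmax(st[1:,4]); ys,xs=np.where(l==i)
    x0,x1=xs.min(),xs.max()+1; mid=(xs>x0+10)&(xs<x1-3)
    k=np.polyfit(xs[mid],ys[mid],1); th=mid.sum()/(x1-x0-13)
    return x0,x1,np.polyval(k,x0),np.polyval(k,x1),th
if __name__=="__main__":
    w4=cv2.resize(cv2.imread("pics/w4.png"),(560,420),interpolation=cv2.INTER_AREA); print("w4",red(w4))
    s=robot.snapshot("wrist"); o=robot.get_obs(); E=s["extrinsics"]; r=red(s["color"]); print("now",r)
    Rt=R.from_euler('xyz',o["ee_rot"]).as_matrix(); t=o["tool_pos"]; ex=np.array([.975,-.2216,0]); e=np.array([.2216,.9751,0])
    def pts(q):  # q: tilt, axial dist grip->handle line, lateral, handle yaw-ish
        c=t+np.array([0,0,.003])+q[2]*ex+q[1]*(e*np.cos(q[0])+np.array([0,0,np.sin(q[0])]))
        return [c-.057*ex,c-.0117*ex]
    f=lambda q:np.concatenate([projw(pts(q)[0],E)-[r[0],r[2]],projw(pts(q)[1],E)-[r[1],r[3]]])
    z=least_squares(f,[.4,.027,0]); print("tilt deg",np.degrees(z.x[0]),"axial",z.x[1],"lat",z.x[2],"res",z.fun.round(1))
E
python3 tilt.py
```

```text
w4 (np.int64(220), np.int64(236), np.float64(163.99999999999986), np.float64(164.00000000000009), np.float64(2.0))
now (np.int64(175), np.int64(254), np.float64(221.04065979651895), np.float64(222.67843942019223), np.float64(24.454545454545453))
tilt deg 16.226590204209774 axial 0.025635493279084872 lat -0.0009443598748621753 res [-0.   0.6  0.  -0.5]
```

```bash
python3 nudge.py '0 0 0 -0.003 0;0 0 0 -0.003 0;0 0 0 0 0;0 0 0 0 0'; python3 tilt.py;  python3 nudge.py '0 0 0 -0.003 0;0 0 0 -0.003 0;0 0 0 0 0;0 0 0 0 0'; python3 tilt.py
```

```text
time: 11.13
tool_pos: [0.5876, 0.1589, 0.2074]
ee_rot: [3.141, -0.0, 1.348]
wrist_force: [-0.1, 0.9, -2.7]
width: 0.0128
finger_force: 30.0
w4 (np.int64(220), np.int64(236), np.float64(163.99999999999986), np.float64(164.00000000000009), np.float64(2.0))
now (np.int64(174), np.int64(254), np.float64(224.21700530744272), np.float64(225.65969173508586), np.float64(24.62686567164179))
tilt deg 22.789248511453582 axial 0.025760100952667588 lat -0.0007618098511137296 res [-0.   0.4  0.  -0.4]
time: 11.52
tool_pos: [0.5877, 0.1589, 0.2135]
ee_rot: [3.141, -0.001, 1.348]
wrist_force: [0.3, 1.1, -2.2]
width: 0.0126
finger_force: 30.0
w4 (np.int64(220), np.int64(236), np.float64(163.99999999999986), np.float64(164.00000000000009), np.float64(2.0))
now (np.int64(173), np.int64(254), np.float64(226.39649426030422), np.float64(228.00154186620907), np.float64(24.720588235294116))
tilt deg 28.321662968546462 axial 0.026437684540581784 lat -0.0005880524057739011 res [-0.   0.5  0.  -0.4]
```

```bash
python3 nudge.py '0 0 0 -0.002 0;0 0 0 0 0'; python3 tilt.py; python3 - <<'E'
from h import *
ex=np.array([.9751,-.2216,0]); ey=bedR(V[2])[:,1]
from bench import robot
p=robot.get_obs()["tool_pos"]; a=p-[0,0,.006]; b=a+.095*ey
off=np.array([0,0,-.003])+.0006*ex
q=bed(V,[-.1,.02+.0936+.012,.062])+off
print("axis",ey)
c=bed(V,[-.1,.17,.08])+off
go(a,b,c,q,q-.012*ey,q-.042*ey,q-.07*ey)
E
```

```text
time: 11.73
tool_pos: [0.5875, 0.1587, 0.2152]
ee_rot: [3.141, 0.0, 1.348]
wrist_force: [0.4, 0.9, -2.9]
width: 0.0125
finger_force: 30.0
w4 (np.int64(220), np.int64(236), np.float64(163.99999999999986), np.float64(164.00000000000009), np.float64(2.0))
now (np.int64(173), np.int64(254), np.float64(227.4558911973734), np.float64(228.88330153926535), np.float64(24.794117647058822))
tilt deg 29.09740200119927 axial 0.026072304705604996 lat -0.0005772437473567683 res [-0.   0.3  0.  -0.3]
axis [0.19194927 0.84448533 0.5       ]
tcp [0.5875 0.1588 0.2151] rot [ 3.1413e+00 -1.0000e-04  1.3478e+00] t 11.78
-> [0.5875 0.1588 0.2091] tool d [-0.    -0.     0.006] rows>= 1.0
-> [0.6057 0.239  0.2566] tool d [ 0.0823  0.0001 -0.0475] rows>= 3.0
-> [0.5079 0.1643 0.2913] tool d [-0.0945 -0.0789 -0.0347] rows>= 4.0
-> [0.5014 0.1356 0.2535] tool d [-0.0295 -0.      0.0378] rows>= 2.0
-> [0.4991 0.1254 0.2475] tool d [-0.0104 -0.      0.006 ] rows>= 1.0
-> [0.4933 0.1001 0.2325] tool d [-0.026 -0.     0.015] rows>= 1.0
-> [0.488  0.0765 0.2185] tool d [-0.0243 -0.      0.014 ] rows>= 1.0
```

```bash
python3 nudge.py '0 0 0 0.006 0;0 0.0206 0 -0.0119 0;0 0.0206 0 -0.0119 0;0 0.0206 0 -0.0119 0;0 0.0206 0 -0.0119 0;0 0 -0.0263 -0.0117 0;0 0 -0.0263 -0.0117 0;0 0 -0.0263 -0.0117 0;0 -0.03 0 0 0;0 -0.03 0 0 0;0 -0.03 0 0 0;0 -0.004 0 0 0;0 0 0 0 0;0 0 0 0 0'; python3 tilt.py; python3 - <<'E'
from h import *
ex=np.array([.9751,-.2216,0]); ey=bedR(V[2])[:,1]
off=np.array([0,0,-.003])+.0006*ex
q=bed(V,[-.1,.02+.0936+.012,.062])+off
go(q,q-.012*ey,q-.042*ey,q-.07*ey)
E
```

```text
time: 12.95
tool_pos: [0.5081, 0.1648, 0.2917]
ee_rot: [3.141, -0.001, 1.347]
wrist_force: [0.6, 0.2, -0.9]
width: 0.0126
finger_force: 30.0
w4 (np.int64(220), np.int64(236), np.float64(163.99999999999986), np.float64(164.00000000000009), np.float64(2.0))
now (np.int64(174), np.int64(254), np.float64(224.92933675217475), np.float64(225.03241739931033), np.float64(24.597014925373134))
tilt deg 23.35281256457156 axial 0.0253944607186781 lat -0.0006982784584342355 res [ 0.  -0.2 -0.   0.2]
tcp [0.5082 0.1653 0.2915] rot [ 3.1414e+00 -4.0000e-04  1.3479e+00] t 13.0
-> [0.5014 0.1356 0.2535] tool d [-0.0305 -0.      0.038 ] rows>= 2.0
-> [0.4991 0.1254 0.2475] tool d [-0.0104 -0.      0.006 ] rows>= 1.0
-> [0.4933 0.1001 0.2325] tool d [-0.026 -0.     0.015] rows>= 1.0
-> [0.488  0.0765 0.2185] tool d [-0.0243 -0.      0.014 ] rows>= 1.0
```

```bash
python3 - <<'E'
import cv2
from h import *
from tilt import red
m=cv2.imread("pics/m2.png")[:315,:420]; r=np.array(red(cv2.resize(m,(560,420),interpolation=cv2.INTER_CUBIC)));print(r)
from bench import robot
E=robot.snapshot("wrist")["extrinsics"]; t=robot.get_obs()["tool_pos"]  # fixed camera-to-tool
ex=np.array([.975,-.2216,0]); e=np.array([.2216,.9751,0])
def fit(r,th=None):
    def pts(q):
        c=t+np.array([0,0,.003])+q[2]*ex+q[1]*(e*np.cos(q[0])+np.array([0,0,np.sin(q[0])])); return [c-.057*ex,c-.0117*ex]
    f=lambda q:np.concatenate([projw(pts(q)[0],E)-[r[0],r[2]],projw(pts(q)[1],E)-[r[1],r[3]]])
    z=least_squares(f,[.2,.027,0]); print(np.degrees(z.x[0]),z.x[1:],z.fun.round(1))
fit(r); fit(red(robot.snapshot("wrist")["color"]))
# expected v for axial fixed
s=robot.snapshot("scene"); print("scene red",red(s["color"]))
for d in (15,20,25,30,35):
    a=np.radians(d); c=t+np.array([0,0,.003])+.0265*(e*np.cos(a)+np.array([0,0,np.sin(a)]))
    print(d,"wrist",projw(c-.034*ex,E).round(1),"scene",proj("scene",c-.057*ex).round(1),proj("scene",c-.0117*ex).round(1),"top",proj("top",c-.034*ex).round(1))
E
```

```text
[182.         256.         214.73870797 215.60845875  22.16393443]
-14.975048932510513 [ 0.02490536 -0.00069828] [-0.   0.3  0.  -0.3]
23.134848475197458 [ 0.02555291 -0.00071731] [ 0.  -0.3 -0.   0.3]
scene red (np.int64(491), np.int64(513), np.float64(92.1315391593579), np.float64(88.56493801028165), np.float64(19.22222222222222))
15 wrist [215.7 219.6] scene [265.5 216.3] [251.8 207.3] top [186.4 215.1]
20 wrist [215.1 222.1] scene [265.7 215.6] [251.9 206.6] top [186.6 215. ]
25 wrist [214.5 224.9] scene [265.9 214.8] [252.2 205.8] top [186.8 215. ]
30 wrist [213.9 228. ] scene [266.2 214. ] [252.4 205. ] top [187.2 214.9]
35 wrist [213.3 231.4] scene [266.5 213.1] [252.7 204.2] top [187.6 214.9]
```

```bash
cat > plan.py <<'E'
from h import *
import sys
ex=np.array([.9751,-.2216,0]); e=np.array([.2216,.9751,0]); L=.094
th=np.radians(float(sys.argv[1])); zz=np.array([0,0,1.])
def P(y,t): # tip at bed y, pin tilt t
    return bed(V,[-.1,y,.062])+L*(e*np.cos(t)+zz*np.sin(t))-.003*zz+.0006*ex
r=np.pi/6
go(P(.032,th),P(.020,th),P(.012,th),P(0,r),P(-.02,r),P(-.045,r))
E
python3 plan.py 27
```

```text
tcp [0.5081 0.1657 0.2912] rot [-3.1410e+00  2.0000e-04  1.3491e+00] t 13.15
-> [0.502  0.1382 0.2494] tool d [-0.0282  0.0001  0.0418] rows>= 2.0
-> [0.4997 0.1281 0.2434] tool d [-0.0104 -0.      0.006 ] rows>= 1.0
-> [0.4982 0.1213 0.2394] tool d [-0.0069 -0.      0.004 ] rows>= 1.0
-> [0.4953 0.1089 0.2377] tool d [-0.0127 -0.      0.0017] rows>= 1.0
-> [0.4915 0.092  0.2277] tool d [-0.0173 -0.      0.01  ] rows>= 1.0
-> [0.4867 0.0709 0.2152] tool d [-0.0216 -0.      0.0125] rows>= 1.0
```

```bash
python3 nudge.py '0 -0.0141 0 0.0209 0;0 -0.0141 0 0.0209 0;0 0 0 0 0;0 0 0 0 0;0 0 0 0 0'; python3 plan.py 27; python3 nudge.py '0 -0.0035 0 0.002 0;0 -0.0035 0 0.002 0;0 -0.0034 0 0.002 0;0 0 0 0 0;0 0 0 0 0'; python3 nudge.py '0 -0.0035 0 0.002 0;0 -0.0034 0 0.002 0;0 0 0 0 0;0 0 0 0 0';python3 tilt.py
```

```text
time: 13.57
tool_pos: [0.5024, 0.1382, 0.2508]
ee_rot: [3.14, -0.001, 1.348]
wrist_force: [-0.6, -0.5, -1.4]
width: 0.0126
finger_force: 30.0
tcp [0.5024 0.1382 0.2508] rot [ 3.1404e+00 -1.1000e-03  1.3484e+00] t 13.57
-> [0.502  0.1382 0.2494] tool d [-0.0001 -0.0003  0.0015] rows>= 1.0
-> [0.4997 0.1281 0.2434] tool d [-0.0104 -0.      0.006 ] rows>= 1.0
-> [0.4982 0.1213 0.2394] tool d [-0.0069 -0.      0.004 ] rows>= 1.0
-> [0.4953 0.1089 0.2377] tool d [-0.0127 -0.      0.0017] rows>= 1.0
-> [0.4915 0.092  0.2277] tool d [-0.0173 -0.      0.01  ] rows>= 1.0
-> [0.4867 0.0709 0.2152] tool d [-0.0217 -0.      0.0125] rows>= 1.0
time: 13.98
tool_pos: [0.4995, 0.1271, 0.244]
ee_rot: [3.141, -0.0, 1.347]
wrist_force: [-0.3, 0.5, -0.7]
width: 0.0128
finger_force: 30.0
time: 14.32
tool_pos: [0.4994, 0.124, 0.2428]
ee_rot: [3.136, -0.01, 1.351]
wrist_force: [1.1, 7.9, 5.6]
width: 0.0124
finger_force: 30.0
w4 (np.int64(220), np.int64(236), np.float64(163.99999999999986), np.float64(164.00000000000009), np.float64(2.0))
now (np.int64(174), np.int64(254), np.float64(223.52492625249084), np.float64(224.77460871672486), np.float64(24.73134328358209))
tilt deg 21.75277521124501 axial 0.02576575202122702 lat -0.0009135344682371016 res [-0.   0.3  0.  -0.3]
```

```bash
python3 nudge.py '0 0.008 0 -0.0046 0;0 0 0 0 0;0 0 0 0 0'; python3 tilt.py; python3 nudge.py '0 0.003 0 0.0052 0;0 0 0 0 0;0 -0.0035 0 0.002 0;0 -0.0035 0 0.002 0;0 -0.0034 0 0.002 0;0 0 0 0 0;0 0 0 0 0'
```

```text
time: 14.62
tool_pos: [0.4996, 0.1281, 0.2442]
ee_rot: [-3.141, 0.001, 1.348]
wrist_force: [0.6, -0.3, -1.7]
width: 0.0127
finger_force: 30.0
w4 (np.int64(220), np.int64(236), np.float64(163.99999999999986), np.float64(164.00000000000009), np.float64(2.0))
now (np.int64(174), np.int64(254), np.float64(224.67879806116727), np.float64(225.13317677007925), np.float64(24.47761194029851))
tilt deg 23.07254858154233 axial 0.026113398638515695 lat -0.0006456314776369318 res [ 0.  -0.1 -0.   0.1]
time: 15.25
tool_pos: [0.5003, 0.1263, 0.2376]
ee_rot: [3.134, -0.014, 1.352]
wrist_force: [1.1, 13.3, 9.5]
width: 0.0123
finger_force: 30.1
```

```bash
python3 nudge.py '0 0.014 0 -0.0081 0;0 0 0 0 0;0 0 0 0 0;0 0 0 0 0'
python3 - <<'E'
from bench import robot
import pickle
A={n:robot.snapshot(n)["color"] for n in("scene","top")}; A["t"]=robot.get_obs()["tool_pos"]; print(A["t"]); pickle.dump(A,open("A.pkl","wb"))
E
python3 nudge.py '0 0.03 0 -0.0173 0;0 0.03 0 -0.0173 0;0 0 0 0 0;0 0 0 0 0'
python3 - <<'E'
from bench import robot
import pickle,cv2
from h import *
A=pickle.load(open("A.pkl","rb")); t=A["t"]; e=np.array([.2216,.9751,0])
for n in("scene","top"):
    B=robot.snapshot(n)["color"]; d=np.abs(A[n].astype(int)-B).max(2)
    for th in (18,24,30):
        a=np.radians(th); P=lambda L:proj(n,t+[0,0,.003]-L*(e*np.cos(a)+np.array([0,0,np.sin(a)])))
        print(n,th,"tip",P(.094).round(1),"mid",P(.05).round(1))
        if th==24: c=P(.08).round().astype(int)
    print("origin",c-[14,12]); print("\n".join("".join(" .:*#"[min(4,v//12)] for v in r) for r in d[c[1]-12:c[1]+14,c[0]-14:c[0]+26]))
E
```

```text
time: 15.58
tool_pos: [0.5007, 0.1339, 0.2404]
ee_rot: [-3.14, 0.002, 1.347]
wrist_force: [-0.2, -0.3, -2.7]
width: 0.0125
finger_force: 30.0
[0.5006895  0.13387417 0.240252  ]
time: 16.02
tool_pos: [0.5147, 0.1936, 0.2762]
ee_rot: [3.141, 0.0, 1.349]
wrist_force: [0.5, -0.8, -1.9]
width: 0.0122
finger_force: 30.0
scene 18 tip [285.5 196.8] mid [275.8 201.7]
scene 24 tip [284.6 199.7] mid [275.3 203.3]
scene 30 tip [283.5 202.7] mid [274.8 205. ]
origin [268 189]
##*###*... :*################*.         
######*.. :###############*#*:          
#######..*##############*:::.           
*::####.*#############*::::.            
#::###* *############::*...             
#####*..:*##########*:.**               
######: .:**######*::*:..               
######## *#***###:  .::                 
########:*##*::: *#* .                  
#*:#####.:###:. :###.                   
:. *##*. .###*:..##*.                   
   :#:   .###*::.::.                    
    .    :###*::.                       
  ::     :###:..                        
 .*#:    :##*..                         
.:**.    .::.    
[... 911 characters left out ...]
.*. .  .                             
###:#:::.                               
###*#::::**.                            
###.#::::###*                           
### ::::*####.                          
###...:::###*                           
###:.. .:**#:                           
###*   . .*.                            
####                                    
####                                    
#*##:                                   
#:*#*                                   
#.*#*                                   
#.*##                                   
*.###                                   
*.*##                                   
#:*##                                   
#####:
```

```bash
python3 - <<'E'
from h import *
t=np.array([.5007,.1339,.2403]); e=np.array([.2216,.9751,0]); ex=np.array([.9751,-.2216,0])
def tip(q): return t+np.array([0,0,.003])-q[1]*(e*np.cos(q[0])+np.array([0,0,np.sin(q[0])]))+q[2]*ex
f=lambda q:np.concatenate([proj("top",tip(q))-[252.9,220.2],proj("scene",tip(q))-[281.9,207.3],[(q[1]-.093)/.003]])
s=least_squares(f,[.6,.094,0]); print(np.degrees(s.x[0]),s.x[1:],s.fun.round(1))
f=lambda q:np.concatenate([proj("top",q)-[252.9,220.2],proj("scene",q)-[281.9,207.3]])
s=least_squares(f,tip([.6,.094,0])); print(s.x,s.fun.round(1)); d=t+[0,0,.003]-s.x; print("free: len",np.linalg.norm(d),"tilt",np.degrees(np.arctan2(d[2],d@e)),"lat",-d@ex)
E
```

```text
39.286689824301014 [0.09205979 0.00038236] [ 0.5  0.7 -0.9  0.1 -0.3]
[0.48496559 0.0649873  0.18690375] [ 0.2  0.7 -0.9 -0.2]
free: len 0.09042714665970907 tilt 38.58531342627458 lat -7.157101766378307e-05
```

The difference images put the tip at top (252.9,220.2) and scene (281.9,207.3). That gives a tilt of about 39°, with the tip 91 mm from the grip. I'll enter the hole at that angle, then level to 30° with the tip captured.

```bash
sed -i 's/L=.094/L=.0915/; s/+.0006\*ex//' plan.py; python3 plan.py 39
```

```text
tcp [0.514  0.1924 0.2748] rot [-3.1402e+00  1.7000e-03  1.3473e+00] t 16.12
-> [0.4986 0.126  0.2643] tool d [-0.0681 -0.0003  0.0107] rows>= 2.0
-> [0.4963 0.1159 0.2583] tool d [-0.0104  0.      0.006 ] rows>= 1.0
-> [0.4948 0.1091 0.2543] tool d [-0.0069  0.      0.004 ] rows>= 1.0
-> [0.4943 0.1069 0.2364] tool d [-0.0022  0.      0.0178] rows>= 1.0
-> [0.4904 0.09   0.2264] tool d [-0.0173  0.      0.01  ] rows>= 1.0
-> [0.4856 0.0689 0.2139] tool d [-0.0216  0.      0.0125] rows>= 1.0
```

```bash
python3 nudge.py '0 -0.0341 0 0.0053 0;0 -0.034 0 0.0054 0;0 0 0 0 0;0 0 0 0 0;0 -0.0035 0 0.002 0;0 -0.0035 0 0.002 0;0 -0.0034 0 0.002 0;0 0 0 0 0;0 0 0 0 0'; python3 nudge.py '0 -0.0035 0 0.002 0;0 -0.0034 0 0.002 0;0 0 0 0 0;0 0 0 0 0'; python3 plan.py 39
```

```text
time: 16.87
tool_pos: [0.497, 0.1169, 0.2589]
ee_rot: [-3.141, 0.0, 1.348]
wrist_force: [-0.1, -0.1, -2.5]
width: 0.0124
finger_force: 30.0
time: 17.2
tool_pos: [0.4954, 0.1098, 0.255]
ee_rot: [-3.141, 0.0, 1.348]
wrist_force: [0.2, -0.8, -1.3]
width: 0.0127
finger_force: 30.0
tcp [0.4954 0.1098 0.255 ] rot [-3.1413e+00  2.0000e-04  1.3476e+00] t 17.2
-> [0.4986 0.126  0.2643] tool d [ 0.0165 -0.0004 -0.0093] rows>= 1.0
-> [0.4963 0.1159 0.2583] tool d [-0.0104 -0.      0.006 ] rows>= 1.0
-> [0.4948 0.1091 0.2543] tool d [-0.0069 -0.      0.004 ] rows>= 1.0
-> [0.4943 0.1069 0.2364] tool d [-0.0023  0.      0.0178] rows>= 1.0
-> [0.4904 0.09   0.2264] tool d [-0.0173 -0.      0.01  ] rows>= 1.0
-> [0.4856 0.0689 0.2139] tool d [-0.0216 -0.      0.0125] rows>= 1.0
```

```bash
python3 nudge.py '0 -0.0004 0 0.0045 0;0 -0.0004 0 0.0045 0;0 -0.0005 0 0.0045 0;0 -0.0008 0 0.0045 0;0 0 0 0 0;0 0 0 0 0'; python3 nudge.py '0 -0.0035 0 0.002 0;0 -0.0035 0 0.002 0;0 0 0 0 0;0 0 0 0 0'; python3 plan.py 30
```

```text
time: 17.7
tool_pos: [0.4947, 0.1073, 0.2366]
ee_rot: [-3.141, 0.002, 1.347]
wrist_force: [-0.3, 0.0, -0.8]
width: 0.0125
finger_force: 30.0
time: 18.03
tool_pos: [0.4933, 0.1004, 0.233]
ee_rot: [-3.141, 0.001, 1.347]
wrist_force: [-0.1, -1.3, -1.4]
width: 0.0123
finger_force: 30.0
tcp [0.4933 0.1004 0.233 ] rot [-3.1415e+00  1.0000e-03  1.3470e+00] t 18.03
-> [0.5004 0.1339 0.2524] tool d [ 0.0342 -0.0005 -0.0195] rows>= 1.0
-> [0.4981 0.1238 0.2464] tool d [-0.0104  0.      0.006 ] rows>= 1.0
-> [0.4966 0.117  0.2424] tool d [-0.0069  0.      0.004 ] rows>= 1.0
-> [0.4943 0.1069 0.2364] tool d [-0.0104  0.      0.006 ] rows>= 1.0
-> [0.4904 0.09   0.2264] tool d [-0.0173  0.      0.01  ] rows>= 1.0
-> [0.4856 0.0689 0.2139] tool d [-0.0216  0.      0.0125] rows>= 1.0
```

```bash
python3 nudge.py '0 -0.0035 0 0.002 0;0 -0.0035 0 0.002 0;0 -0.0035 0 0.002 0;0 0 0 0 0;0 0 0 0 0'; python3 nudge.py '0 -0.0035 0 0.002 0;0 -0.0035 0 0.002 0;0 -0.0035 0 0.002 0;0 0 0 0 0;0 0 0 0 0'; python3 plan.py 30
```

```text
time: 18.45
tool_pos: [0.4909, 0.09, 0.2268]
ee_rot: [-3.141, 0.001, 1.347]
wrist_force: [-0.0, -1.3, -0.7]
width: 0.0126
finger_force: 30.0
time: 18.87
tool_pos: [0.4885, 0.0799, 0.2209]
ee_rot: [-3.141, 0.001, 1.347]
wrist_force: [-0.9, -1.5, -0.2]
width: 0.0124
finger_force: 30.0
tcp [0.4885 0.0799 0.2209] rot [-3.1411e+00  1.3000e-03  1.3471e+00] t 18.87
-> [0.5004 0.1339 0.2524] tool d [ 0.0553 -0.0004 -0.0316] rows>= 2.0
-> [0.4981 0.1238 0.2464] tool d [-0.0104  0.      0.006 ] rows>= 1.0
-> [0.4966 0.117  0.2424] tool d [-0.0069  0.      0.004 ] rows>= 1.0
-> [0.4943 0.1069 0.2364] tool d [-0.0104  0.      0.006 ] rows>= 1.0
-> [0.4904 0.09   0.2264] tool d [-0.0173  0.      0.01  ] rows>= 1.0
-> [0.4856 0.0689 0.2139] tool d [-0.0216  0.      0.0125] rows>= 1.0
```

```bash
python3 nudge.py '0 -0.0035 0 0.002 0;0 -0.0035 0 0.002 0;0 -0.0035 0 0.002 0;0 0 0 0 0;0 0 0 0 0'; python3 nudge.py '0 -0.0035 0 0.002 0;0 -0.0035 0 0.002 0;0 -0.0035 0 0.002 0;0 0 0 0 0;0 0 0 0 0'; python3 plan.py 30 | head -1; python3 tilt.py
```

```text
time: 19.28
tool_pos: [0.4862, 0.0696, 0.2149]
ee_rot: [-3.141, 0.001, 1.347]
wrist_force: [-2.8, -1.0, 1.2]
width: 0.0125
finger_force: 30.0
time: 19.7
tool_pos: [0.4837, 0.0593, 0.209]
ee_rot: [-3.141, 0.002, 1.347]
wrist_force: [-5.2, -1.3, 3.8]
width: 0.0123
finger_force: 30.1
tcp [0.4837 0.0593 0.209 ] rot [-3.1408e+00  1.5000e-03  1.3470e+00] t 19.7
w4 (np.int64(220), np.int64(236), np.float64(163.99999999999986), np.float64(164.00000000000009), np.float64(2.0))
now (np.int64(176), np.int64(256), np.float64(215.5695384565716), np.float64(218.4367906118842), np.float64(24.253731343283583))
tilt deg 16.39898017398793 axial 0.02903475645159831 lat 0.0003412597873955577 res [-0.   1.3  0.  -1.3]
```

```bash
python3 nudge.py '0.04 0 0 0 0;0.04 0 0 0 0;0.04 0 0 0 0;0.04 0 0 0 0;0.04 0 0 0 0;0.04 0 0 0 0'; python3 nudge.py '0.04 0.003 0 -0.015 0;0.04 0.006 0 -0.03 0;0.04 0.01 0 -0.035 0;0.04 0.01 0 -0.035 0;0.04 0.02 0 0 0;0.04 0 0 0 0;0.04 0 0 0 0'
python3 - <<'E'
from h import *
from tilt import red
from bench import robot
import cv2
s=robot.snapshot("wrist"); np.save("E9.npy",s["extrinsics"]); cv2.imwrite("pics/end_w.png",s["color"]); sc=robot.snapshot("scene")["color"]; tp=robot.snapshot("top")["color"]; cv2.imwrite("pics/end_t.png",tp); cv2.imwrite("pics/end_s.png",sc)
print("red wrist",red(s["color"]))
E=s["extrinsics"]
for y in (.02,-.02,-.04,-.055,-.06,.065): 
    p=bed(V,[-.1,y,.062]); print(y,"wrist",projw(p,E).round(1),"top",proj("top",p).round(1),"scene",proj("scene",p).round(1))
for y in (.055,.065,.075): p=bed(V,[-.1,y,.062])-np.array([0,0,.034]); print("handle mid down",y,projw(p,E).round(1))
go()
E
```

```text
time: 20.25
tool_pos: [0.4845, 0.0602, 0.2091]
ee_rot: [3.141, -0.0, 1.348]
wrist_force: [0.1, -0.8, -0.8]
width: 0.0397
finger_force: 0.0
time: 20.83
tool_pos: [0.4952, 0.1083, 0.3239]
ee_rot: [3.142, 0.0, 1.349]
wrist_force: [0.0, -0.6, -0.3]
width: 0.04
finger_force: 0.0Traceback (most recent call last):
  File "<stdin>", line 6, in <module>
  File "tilt.py", line 8, in red
    k=np.polyfit(xs[mid],ys[mid],1); th=mid.sum()/(x1-x0-13)
    raise TypeError("expected non-empty vector for x")
TypeError: expected non-empty vector for x
```

```bash
python3 - <<'E'
from h import *
go([.5096,-.048,.32],[.5096,-.048,.297])
E
```

```text
tcp [0.4945 0.1072 0.3226] rot [-3.1390e+00  1.5000e-03  1.3472e+00] t 20.98
-> [ 0.5096 -0.048   0.32  ] tool d [-0.148   0.0491  0.0027] rows>= 4.0
-> [ 0.5096 -0.048   0.297 ] tool d [0.     0.0001 0.023 ] rows>= 1.0
```

```bash
python3 nudge.py '0.04 -0.037 0.0123 0 0;0.04 -0.037 0.0123 0 0;0.04 -0.037 0.0123 0 0;0.04 -0.037 0.0123 0 0;0 0 0 0.013 0.007;0 0 0 0.013 0;0 0 0 0 0;0 0 0 0 0;0 0 0 0 0'
python3 - <<'E'
from h import *
from bench import robot
import cv2
s=robot.snapshot("wrist"); E=s["extrinsics"]; c=s["color"]; cv2.imwrite("pics/end_w.png",c); go()
for y in (.065,.02,0,-.02,-.035,-.05,-.06): print(y,projw(bed(V,[-.1,y,.062]),E).round(1))
old=cv2.resize(cv2.imread("pics/w3.png"),(200,150),interpolation=cv2.INTER_AREA); new=c[60:210,110:310]
d=np.abs(old.astype(int)-new).max(2)[:, 40:150]; d=d.reshape(75,2,55,2).max((1,3))
print("rows from 60, cols from 150, step 2"); print("\n".join(f"{60+2*i} "+"".join(" .:*#"[min(4,v//15)] for v in r) for i,r in enumerate(d)))
h=cv2.cvtColor(c,cv2.COLOR_BGR2HSV); m=(h[...,1]>150)&(h[...,2]>80)&((h[...,0]<8)|(h[...,0]>172)); ys,xs=np.where(m[:300,100:350]); print("red",len(xs),xs.min()+100,xs.max()+100,ys.min(),ys.max())
E
```

```text
time: 21.73
tool_pos: [0.5101, -0.0474, 0.2983]
ee_rot: [-3.141, 0.0, 1.341]
wrist_force: [0.9, 0.3, 0.1]
width: 0.01
finger_force: 0.0
tcp [ 0.5103 -0.0472  0.2988] rot [3.1407e+00 1.0000e-04 1.3412e+00] t 21.78
0.065 [211.9  64.8]
0.02 [217.8 114.2]
0 [220.4 133.9]
-0.02 [222.9 152.2]
-0.035 [224.7 165. ]
-0.05 [226.5 177. ]
-0.06 [227.6 184.7]
rows from 60, cols from 150, step 2
60 *    *    *    *    *    *    *##########*   *    *    
62 *#*  *#*  *#*  *#*  *#*  ##*  #**.:#######*  ##*  ##*  
64                               ..   .:###*              
66                               .     .###               
68                               .......##*               
70                              :######*.:                
72                              :###***::.                
74                              :******::.                
76                              :****:*:.                 
78                              :******:.                 
80                              :******::                 
82                              :######:.                 
84     
[... 3086 characters left out ...]
..                
188                                      .                 
190                                                        
192                                                        
194                                                        
196                                                        
198                                                        
200                                                        
202                                                        
204                                                        
206                                                        
208                                                        
red 149 217 232 48 62
```

The pin shows uphill of the fork and again downhill from row 160 to 187. That means the tip stands about 40 mm past the downhill cheek. The bar hasn't moved and the gripper is clear, so I'm handing in.

```bash
python3 -c "
from bench import robot
print(robot.close_job())"
```

```text
the job is handed in; nothing more can be done
None
```

The job is handed in: the bar is down in its fork and the pin is released through both cheeks and the eye, its tip about 40 mm out on the downhill side by the wrist camera. The robot was clear of everything and did not go near the bowl, glass or dish, though I took no final check picture of those three.

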